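# Bring the sample to the reader and jog the lever to start it

## Robot

A 7-joint arm with a two-finger parallel gripper is mounted at the origin on a cart in front of the work surface, level with it; the furniture and walls round the work are solid. World frame = base frame: x ahead of the robot, y to its left, z up, the work surface at z = 0. Lengths are in m, angles in degrees, forces in N, time in s.
With the tool pointing down it reaches from about 0.425 to 0.875 m from the base axis. Payload 4.7 kg.
Tool frame: the origin (TCP) lies at the very end of the fingers, on their centre line; the grasp point (between the pads) lies 19 mm behind it (bot.grasp_offset is the z of the grasp point in the tool frame, in m); z points along the fingers, y is the line along which they close (so a half turn about z gives the same grasp; the last joint's range is limited). The gripper opens to 87 mm and grips with 3 to 60 N. Pads are 19 mm wide; open, the fingers measure 117 mm over their backs; the gripper's body (75 mm by 190 mm) begins 51 mm behind the grasp point.
Start: joints at [-74.88, 18.392, -4.016, 83.108, 1.295, 78.541, -3.26], TCP at [0.161, 0.63, 0.223] pointing down, gripper open.
Joint ranges: [-163.93, 163.93], [-17.29, 119.83], [-79.2, 71.16], [3.27, 140.29], [-89.18, 269.18], [5.43, 117.66], [-154.24, 154.24]. Speed limits (degrees/s): [147.25, 147.25, 180, 180, 180, 180, 180].

## Interface

Orientations are given as a 3x3 rotation matrix whose columns are the frame's x, y, z axes.
In Python, from bench import bot gives the robot as it stands.
- The arm moves only by the tool servo_tool, never from a script. Its argument "plan" is a list of rows, each a list of 3 entries, a list of its own where there are three numbers: the shift along the world's x, y, z in cm, then the turn about the world's z in degrees, then the closure, from 0 (fully open) to 1 (shut). In form: [[[tx, ty, tz], spin, gripper], ...]. A call has 1 to 10 rows; each row is the pose to reach, as a shift and turn from the pose commanded when the call began; what a row does not reach only later rows make up. A row lasts 1/10 s, in which the tool goes at most 50 mm and 8.59 degrees, less where a joint would pass 70% of its speed; a pose out of reach is approached as far as the arm can. A call with a gripper value outside its range is refused whole. The fingers move at their own pace and stop on an object; the grip force is fixed at half the most. Time passes only in rows, so rows that repeat a pose let the fingers close. It gives the time, the measured TCP pose, the force, the opening and the grip force at its end, in the units of the state.
- bot.read_state(): the state, without advancing time (a new reading comes with each control period).
- bot.capture(name): name is "scene" or "top" or "wrist"; returns a dict with "pixels" (420x560x3 uint8, red, green, blue), "depth" (420x560 float32, m along the optical axis (not along the pixel's ray), 0 where there is no reading), "intrinsics" (3x3 intrinsics, pixels), "k1" (the pictures are not rectified: a ray, as slopes to the right and down, at radius r is drawn at 1 + k1 r^2 times it, then the intrinsics apply), "extrinsics" (4x4, takes a point from world to camera coordinates). Camera axes: x right, y down, z forward; pixel columns grow to the right and rows downward; lengths in m; the calibration is good to about 2 mm. A picture is of the moment at which its call begins.
- bot.job_done(): hands the job in; it is judged then, once.
The state is a dict: "time_s": time; "q": joint angles; "dq": joint speeds; "joint_efforts": joint torques, N m; "position": TCP position; "eef_rot": TCP orientation; "wrist_force": force on the tool from outside, world axes, zero at the start; "torque": the same for the moment, N m; "width": finger opening in m; "finger_force": force on a finger pad.
Only numpy, scipy, OpenCV 4.12 (cv2) and the standard library are available. Lean on these libraries where they do the work, as an engineer would, in place of code of your own. Each camera call takes 0.05 s, during which the arm holds its last target. There are 200 camera calls.

## Task

Turn the carousel by its blue posts until the tall white dropper bottle stands squarely in front of the white reader head, lined up with the orange index line, and leave it there at rest. Then tilt the yellow spring lever on the control box towards the green disc until it comes firmly up against its stop, hold it there for about a second without forcing it, and let it spring back upright. Do not tilt the lever towards the red disc, and do not disturb the loose things standing around.

Things in the scene. Friction and masses are not known exactly. Their poses are not given: they have to be found in the camera images.
- carousel: Grey base of the carousel, fixed to the bench, left or right of the middle; origin on the turntable's axis at the bench surface. Its foot runs along its own +x to the white reader head (26 mm along x, 50 mm along y, top 87 mm above the bench, near face 145 mm from the axis), with an orange index line on foot and head.
- turntable: White disc (240 mm diameter, top face 31 mm above the bench) that turns endlessly about a vertical axis, with light friction (0.03 N m); origin on the axis at its underside, own +x through the white bottle. It carries four fixed bottles 68 mm from the axis, 90 degrees apart (white one reaches 107 mm above the bench, the others 83 mm), and four blue posts between them (tops 116 mm above the bench).
- white_bottle (a point): Point in the tall white dropper bottle (32 mm diameter, 76 mm tall, white cap), on its axis, 34 mm above the bench and 68 mm from the turntable's axis.
- index (a point): Point where white_bottle must be brought: on the line from the turntable's axis to the reader head, 68 mm from the axis, 34 mm above the bench.
- post_a (a point): Centre of the blue plastic sleeve (16 mm diameter, 45 mm tall, upright, rounded top 22 mm above this point) of one of the four push posts of the turntable, on a 12 mm steel pin, 105 mm from the turntable's axis, 45 degrees counter-clockwise (from above) from the white bottle.
- post_b (a point): Centre of the blue plastic sleeve (16 mm diameter, 45 mm tall, upright, rounded top 22 mm above this point) of one of the four push posts of the turntable, on a 12 mm steel pin, 105 mm from the turntable's axis, 135 degrees counter-clockwise (from above) from the white bottle.
- post_c (a point): Centre of the blue plastic sleeve (16 mm diameter, 45 mm tall, upright, rounded top 22 mm above this point) of one of the four push posts of the turntable, on a 12 mm steel pin, 105 mm from the turntable's axis, 225 degrees counter-clockwise (from above) from the white bottle.
- post_d (a point): Centre of the blue plastic sleeve (16 mm diameter, 45 mm tall, upright, rounded top 22 mm above this point) of one of the four push posts of the turntable, on a 12 mm steel pin, 105 mm from the turntable's axis, 315 degrees counter-clockwise (from above) from the white bottle.
- control_box: Grey control box with black top, fixed to the bench on the other side of the middle: 130 mm (own x) by 110 mm (own y) by 66 mm high; origin at the centre of its underside. The lever rises from the middle of its top and tilts only along the box's own +y or -y. The lever's stops are hidden inside.
- lever: Spring-centred lever; origin on its pivot 62 mm above the bench, own z along the lever, upright when centred. Spring 1.2 N m/rad (at the grip 4 N at 0.3 rad, 6.5 N at 0.5 rad). A stop is met at an unknown tilt of 0.25 to 0.53 rad, different each time and on each side; there the resistance grows suddenly: 2 to 8 N above the spring's force, at the grip, seats it firmly. Let go, it springs back.
- lever_grip (a point): Centre of the yellow grip of the lever (25 mm diameter, about 60 mm long, its top 26 mm beyond this point), on the lever's axis 92 mm from its pivot; 154 mm above the bench when centred.
- green_disc: Green disc (18 mm diameter, 3 mm thick) on the top of the control box, 42 mm to one side of the lever (own y or -y of the box, it varies); origin at the centre of its underside. The lever must be tilted to this side.
- red_disc: Red disc, the same, on the opposite side of the lever. The lever must not be tilted to this side.
- amber: Bystander: brown bottle with black cap, 60 mm diameter, 118 mm tall, loose; origin at the centre of its underside.
- kit: Bystander: white kit carton 62 x 125 x 98 mm, loose; origin at the centre of its underside.
- wash: Bystander: white wash bottle with red cap and bent spout, 94 x 62 x 163 mm, loose; origin on its underside, below the spout side of the bottle.

How it is judged:
By the outcome, as a careful person would: the job done as asked, in the order asked, and still so for the second after the job is handed in, with the robot touching nothing.
It also fails if it takes over 67 s, if anything falls off the work surface, if the arm or the gripper's body presses on something with over 40 N, if the wrist force passes 120 N, or if a joint passes its speed limit or range.

## Working session

There is one attempt and no reset: what is moved stays moved. The work goes in short steps, Python scripts to look and compute and a tool call to move; the robot and the scene stay as the last step left them, time stands still between calls to the robot, and variables do not carry over. Pictures are saved under pics/ and viewed, at most 10 in all, crops included, and the job is handed in when it is done.

Besides the shell and the picture viewer there is one more tool, called in YAML: its name, and indented under it one key for each argument. servo_tool: Moves the arm, as the interface text tells. Its arguments: {"type":"object","properties":{"plan":{"type":"array"}},"required":["plan"]}

```bash
mkdir -p pics
cat > h.py <<'E'
import numpy as np, cv2
from bench import bot
def save(c,n): cv2.imwrite(f'pics/{n}.png',c['pixels'][:,:,::-1])
def rays(c,uv):
    K=np.array(c['intrinsics']);uv=np.atleast_2d(uv).astype(float)
    d=np.stack([(uv[:,0]-K[0,2])/K[0,0],(uv[:,1]-K[1,2])/K[1,1]],1);s=d.copy()
    for _ in range(20): s=d/(1+c['k1']*(s**2).sum(1,keepdims=True))
    E=np.array(c['extrinsics']);R,t=E[:3,:3],E[:3,3]
    return -R.T@t,np.c_[s,np.ones(len(s))]@R
def onplane(c,uv,z):
    o,d=rays(c,uv);return o+d*((z-o[2])/d[:,2])[:,None]
def cloud(c):
    h,w=c['depth'].shape;v,u=np.mgrid[:h,:w]
    o,d=rays(c,np.c_[u.ravel(),v.ravel()])
    P=(o+d*c['depth'].ravel()[:,None]).reshape(h,w,3);P[c['depth']==0]=np.nan;return P
E
python3 - <<'E'
from h import *
s=bot.read_state();print(s)
for n in('scene','top'):
    c=bot.capture(n);save(c,n);print(n,c['k1'],np.round(rays(c,[[280,210]]),3))
    np.save(n+'.npy',c,allow_pickle=True)
E
```

```text
{'time_s': 0.0, 'q': array([-74.87924163,  18.43824959,  -4.01394332,  83.1755    ,
         1.29545995,  78.53931449,  -3.26002232]), 'dq': array([-0.05646431, -0.11046696, -0.00850921, -0.05758283,  0.01809323,
        0.02865995,  0.1048436 ]), 'joint_efforts': array([ 5.95239356e-06, -4.91291428e+01, -4.04381733e-01, -3.12527275e+01,
       -6.40174979e-02,  4.36315709e-02,  1.88420381e-04]), 'position': array([0.16062407, 0.6292745 , 0.22146523]), 'eef_rot': array([[-9.68962130e-01,  2.47208951e-01, -3.52254667e-04],
       [ 2.47209175e-01,  9.68960368e-01, -1.85192371e-03],
       [-1.16491307e-04, -1.88152453e-03, -9.99998223e-01]]), 'wrist_force': array([-0.01587667,  0.00222945,  0.34321717]), 'torque': array([0.01453003, 0.00659084, 0.01181298]), 'finger_force': 0.0, 'width': 0.08718105149891692}Traceback (most recent call last):
  File "<stdin>", line 4, in <module>
    return _wrapfunc(a, 'round', decimals=decimals, out=out)
    return _wrapit(obj, method, *args, **kwds)
    conv = _array_converter(obj)
ValueError: setting an array element with a sequence. The requested array has an inhomogeneous shape after 1 dimensions. The detected shape was (2,) + inhomogeneous part.
```

View pics/scene.png

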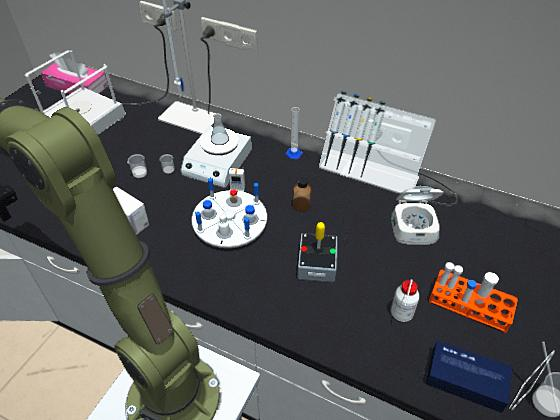

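The scene view shows the carousel at about (230,218) with the reader head behind it at (236,178). The control box is at (318,255), with the red disc at (304,248) and the green at (333,251). The amber bottle is at (302,196), the wash bottle at (405,300) and the kit carton at (130,210).

Run:
```python
from h import *
for n in('scene','top'):
    c=bot.capture(n);save(c,n);print(n,c['k1'],rays(c,[[280,210]]))
    np.save(n+'.npy',c,allow_pickle=True)
```

```text
scene 0.06506845493968186 (array([-0.35827472, -0.45430813,  1.22811365]), array([[ 0.61776863,  0.29279528, -0.7299155 ]]))
top -0.0958705793768816 (array([0.29494212, 0.02803646, 1.66210949]), array([[ 0.18516671, -0.0171935 , -0.98269994]]))
```

View pics/top.png

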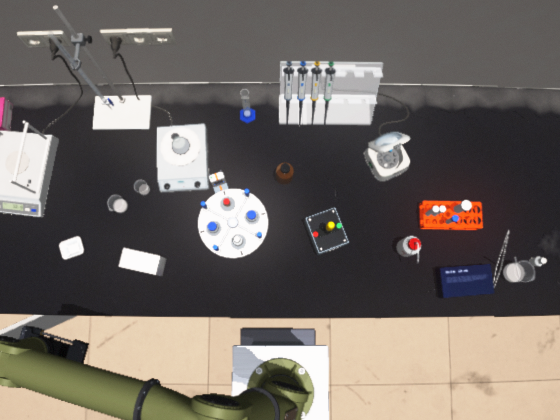

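The top view shows the turntable at (233,223), the reader at (218,182) and the white bottle on the near side at about (237,241). The blue posts are at about (203,205), (247,193), (260,235) and (216,248). The box is at (327,230), with the red disc at (316,234), the green at (339,226) and the grip at (331,226).

```bash
cat > m.py <<'E'
from h import *
def blobs(c,lo,hi,box,amin=3):
    hsv=cv2.cvtColor(c['pixels'],cv2.COLOR_RGB2HSV);m=cv2.inRange(hsv,lo,hi)
    k=np.zeros_like(m);k[box[1]:box[3],box[0]:box[2]]=1;m*=k
    n,l,st,ce=cv2.connectedComponentsWithStats(m)
    return [(np.round(ce[i],1),st[i,4],l==i) for i in range(1,n) if st[i,4]>=amin]
C=dict(blue=((100,140,60),(125,255,255)),green=((50,120,60),(85,255,255)),red=((0,150,80),(6,255,255)),yellow=((22,150,80),(35,255,255)),orange=((8,150,80),(20,255,255)))
E
python3 - <<'E'
from m import *
c=np.load('top.npy',allow_pickle=True).item()
print(c['intrinsics'])
P=cloud(c)
for k in C:
    for ce,a,m in blobs(c,*C[k],(190,160,360,270)):
        print(k,ce,a,np.round(np.nanmedian(P[m],0),4))
# disc: points at z~31mm
for name,zl,zh,bx in(('disc',.024,.038,(190,180,275,265)),('boxtop',.06,.072,(300,200,355,260)),('head',.082,.092,(200,165,235,195))):
    x0,y0,x1,y1=bx;m=np.zeros(P.shape[:2],bool);m[y0:y1,x0:x1]=True
    m&=(P[...,2]>zl)&(P[...,2]<zh)
    q=P[m][:,:2].astype(np.float32);hull=cv2.convexHull(q)
    print(name,len(q),cv2.minAreaRect(q),cv2.minEnclosingCircle(q), cv2.fitEllipse(hull) if len(hull)>5 else 0)
for n in('top','scene'):
    c=np.load(n+'.npy',allow_pickle=True).item()
    x0,y0,x1,y1=(190,165,360,270) if n=='top' else (180,160,350,290)
    cv2.imwrite(f'pics/z{n}.png',cv2.resize(c['pixels'][y0:y1,x0:x1,::-1],None,fx=4.5,fy=4.5,interpolation=cv2.INTER_CUBIC))
E
```

```text
[[485.47128029   0.         272.56943251]
 [  0.         485.47128029 206.66443707]
 [  0.           0.           1.        ]]
blue [246.5 190.6] 19 [0.6499 0.1124 0.1114]
blue [202.5 203.2] 21 [0.6082 0.2544 0.1124]
blue [251.2 214.4] 53 [0.5781 0.0962 0.083 ]
blue [211.7 225.9] 54 [0.5382 0.2245 0.0819]
blue [258.8 234.5] 13 [0.5076 0.0684 0.1125]
blue [215.2 247.4] 14 [0.4648 0.2089 0.1118]
green [338.3 225.3] 26 [ 0.5449 -0.1934  0.0669]
red [226.  201.5] 26 [0.6214 0.1806 0.0744]
red [315.2 233.5] 26 [ 0.5166 -0.1162  0.0683]
yellow [330.1 225.5] 71 [ 0.5282 -0.1533  0.1759]
orange [285.9 173.9] 82 [ 0.7141 -0.0212  0.0866]
disc 3019 ((0.5790815949440002, 0.1654127687215805), (0.28003349900245667, 0.23785589635372162), 11.972604751586914) ((0.5785870552062988, 0.188771054148674), 0.15261751413345337) ((0.5798509120941162, 0.1775827407836914), (0.2380441129207611, 0.30115458369255066), 129.70355224609375)
boxtop 1017 ((0.5298974514007568, -0.15547658503055573), (0.12957552075386047, 0.11001476645469666), 20.11290740966797) ((0.5295220613479614, -0.1566503793001175), 0.08045197278261185) ((0.5283516645431519, -0.15712758898735046), (0.14385132491588593, 0.15636223554611206), 122.84475708007812)
head 79 ((0.7102364301681519, 0.23184962570667267), (0.0780293270945549, 0.03931865841150284), 80.5948257446289) ((0.7175778150558472, 0.23103630542755127), 0.0404374934732914) ((0.7162648439407349, 0.23122484982013702), (0.04989691451191902, 0.08067372441291809), 160.59243774414062)
```

View pics/ztop.png

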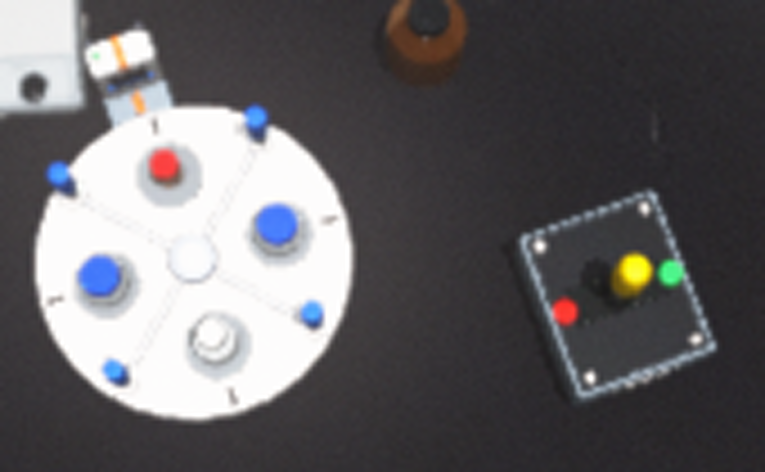

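The crop shows the orange index line on the head at crop (120,50) and on the foot at (138,103). The white bottle is at (213,335), between the two near posts. I'll measure the reader's direction precisely, plus clearances along the arc.

Run:
```python
from m import *
c=np.load('top.npy',allow_pickle=True).item();P=cloud(c)
lo=((5,60,90),(25,255,255))
ax=np.array([.5577,.161])
for ce,a,m in blobs(c,*lo,(205,165,235,200),2):
    z=.087 if ce[1]<184 else np.nanmedian(P[m][:,2])
    v,u=np.nonzero(m);q=onplane(c,np.c_[u,v],z).mean(0);d=q[:2]-ax
    print(ce,a,z,np.round(q,4),np.degrees(np.arctan2(d[1],d[0])),np.hypot(*d))
s=np.load('scene.npy',allow_pickle=True).item();S=cloud(s)
for n in('blue','yellow','orange','green','red'):
    for ce,a,m in blobs(s,*(lo if n=='orange' else C[n]),(185,160,350,260)):
        q=np.nanmedian(S[m],0);d=q[:2]-ax
        print(n,ce,a,np.round(q,4),np.round(np.degrees(np.arctan2(d[1],d[0])),1),round(np.hypot(*d),3))
# tall obstacles
for Q in(P,S):
  m=(Q[...,2]>.12)&(Q[...,0]>.3)&(Q[...,0]<.85)&(Q[...,1]>-.5)&(Q[...,1]<.45)
  q=Q[m];h={}
  for p in q: k=(round(p[0]/.06),round(p[1]/.06));h.setdefault(k,[]).append(p[2])
  print({(round(k[0]*.06,2),round(k[1]*.06,2)):round(float(max(v)),2) for k,v in h.items() if len(v)>3})
```

```text
[216.1 176.4] 18 0.087 [0.7052 0.2149 0.087 ] 20.08189961518487 0.1570877303038554
[220.1 187.2] 10 0.009366125638721301 [0.6865 0.2089 0.0094] 20.391013475374354 0.1373699640883237
blue [210.4 183.8] 62 [0.6062 0.2502 0.0931] 61.5 0.101
blue [237. 182.] 7 [0.6987 0.207  0.0437] 18.1 0.148
blue [255.9 189. ] 63 [0.6484 0.1083 0.0939] -30.2 0.105
blue [207.  204.1] 68 [0.5361 0.222  0.0802] 109.5 0.065
blue [249.4 209.2] 68 [0.5743 0.0926 0.0819] -76.3 0.07
blue [198.1 217.6] 56 [0.464  0.2071 0.097 ] 153.8 0.104
blue [246.3 223.1] 58 [0.5059 0.0651 0.1009] -118.4 0.109
yellow [319.8 230.4] 144 [ 0.5233 -0.1584  0.1595] -96.1 0.321
orange [235.6 170.3] 11 [0.7073 0.2136 0.0875] 19.4 0.159
orange [301.8 191.6] 187 [ 0.7137 -0.0242  0.0832] -49.9 0.242
orange [236.5 189.5] 4 [0.6953 0.2087 0.0095] 19.1 0.146
orange [233.3 197.4] 30 [0.6165 0.176  0.0546] 14.3 0.061
orange [317.7 225.3] 11 [ 0.525  -0.1492  0.1726] -96.0 0.312
orange [322.7 236. ] 3 [ 0.5285 -0.1669  0.1326] -95.1 0.329
orange [318.  238.6] 5 [ 0.5211 -0.1566  0.1287] -96.6 0.32
green [332.4 250.6] 30 [ 0.5463 -0.1954  0.068 ] -91.8 0.357
red [232.7 191.9] 19 [0.6242 0.181  0.0738] 16.7 0.069
red [303.6 248.4] 27 [ 0.5142 -0.1179  0.0689] -98.9 0.282
{(0.84, -0.36): 0.17, (0.84, -0.42): 0.17, (0.84, 0.36): 0.2, (0.84, 0.3): 0.2, (0.78, 0.36): 0.2, (0.78, 0.3): 0.2, (0.84, -0.3): 0.15, (0.78, -0.36): 0.18, (0.78, -0.42): 0.18, (0.78, -0.3): 0.17, (0.72, 0.0): 0.13, (0.6, -0.48): 0.13, (0.54, -0.18): 0.19, (0.54, -0.12): 0.18, (0.48, -0.42): 0.17, (0.42, -0.42): 0.16}
{(0.84, 0.36): 0.2, (0.78, 0.36): 0.2, (0.84, 0.3): 0.2, (0.78, 0.3): 0.2, (0.72, 0.0): 0.12, (0.84, -0.36): 0.17, (0.78, -0.36): 0.18, (0.78, -0.3): 0.17, (0.84, -0.42): 0.17, (0.78, -0.42): 0.18, (0.54, -0.12): 0.18, (0.54, -0.18): 0.18, (0.6, -0.48): 0.13, (0.48, -0.42): 0.16, (0.42, -0.42): 0.16}
```

View pics/zscene.png

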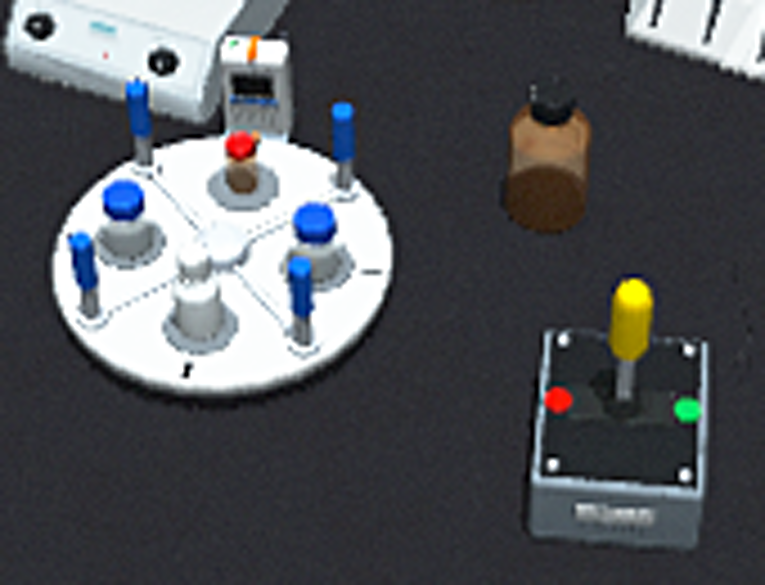

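The reader direction is about 20.1°, the axis is at (0.5577, 0.161), and the white bottle is at about 197°. That means turning +183° CCW. I'll grip the near post at 152° and sweep it along the robot side, away from the balance. First, the approach.

servo_tool:
  plan:
    - [[1, -1.4, 0], -6, 0]
    - [[2, -2.8, 0], -12, 0]
    - [[3, -4.2, 0], -19, 0]
    - [[4, -5.6, 0], -26, 0]
    - [[5, -7, 0], -33, 0]
    - [[6, -8.4, 0], -40, 0]
    - [[7, -9.8, 0], -47, 0]
    - [[8, -11.2, 0], -54, 0]
    - [[9, -12.6, 0], -61, 0]
    - [[10, -14, 0], -68, 0]

```text
time_s: 1.15
position: [0.261, 0.489, 0.2223]
eef_rot: [[-0.129, 0.992, -0.0], [0.992, 0.129, -0.001], [-0.001, -0.0, -1.0]]
wrist_force: [-0.1, 0.4, -0.3]
width: 0.0869
finger_force: 0.0
```

servo_tool:
  plan:
    - [[1, -1.4, 0], -7, 0]
    - [[2, -2.8, 0], -14, 0]
    - [[3, -4.2, 0], -21, 0]
    - [[4, -5.6, 0], -28, 0]
    - [[5, -7, 0], -35, 0]
    - [[6, -8.4, 0], -42, 0]
    - [[7, -9.8, 0], -49, 0]
    - [[8, -11.2, 0], -56, 0]
    - [[9, -12.6, 0], -63, 0]
    - [[10, -14, 0], -70, 0]

```text
time_s: 2.15
position: [0.3609, 0.3491, 0.2223]
eef_rot: [[0.888, 0.46, -0.0], [0.46, -0.888, -0.0], [-0.0, 0.0, -1.0]]
wrist_force: [-0.0, 0.4, -0.2]
width: 0.0871
finger_force: 0.0
```

servo_tool:
  plan:
    - [[1.2, -1.6, 0], -5, 0]
    - [[2.4, -3.2, 0], -10, 0]
    - [[3.6, -4.8, 0], -15, 0]
    - [[4.8, -6.4, 0], -20, 0]
    - [[6, -8, 0], -25, 0]
    - [[7.2, -9.6, 0], -30, 0]
    - [[8.4, -11.2, 0], -35, 0]
    - [[9.4, -12.6, 0], -40, 0]
    - [[10.2, -13.6, 0], -42, 0]
    - [[10.4, -14, 0], -42, 0]

```text
time_s: 3.15
position: [0.4654, 0.2086, 0.2225]
eef_rot: [[0.969, -0.248, -0.0], [-0.248, -0.969, -0.0], [0.0, 0.0, -1.0]]
wrist_force: [0.5, 0.6, 0.0]
width: 0.0872
finger_force: 0.0
```

Run:
```python
from m import *
s=bot.read_state();print(s['time_s'],s['position'],s['q'].round(1));R=s['eef_rot'];print(np.degrees(np.arctan2(R[1,1],R[0,1])),s['wrist_force'])
c=bot.capture('wrist');save(c,'w1');P=cloud(c)
for ce,a,m in blobs(c,*C['blue'],(0,0,560,420),40): print(ce,a,np.nanmedian(P[m],0).round(4))
```

```text
3.15 [0.46539854 0.2085558  0.22246776] [ -53.4    0.7   26.7  103.6   -0.3   75.8 -131.1]
-104.38654051872558 [0.4850309  0.62114364 0.00209323]
[367.2  47.2] 977 [0.5785 0.1004 0.0839]
[181.4  54.9] 610 [0.6067 0.2542 0.1135]
[418.6 117.3] 617 [0.5104 0.0754 0.1104]
[238.9 127.3] 787 [0.5401 0.2282 0.0841]
[274.2 202.1] 380 [0.4697 0.2125 0.1144]
```

View pics/w1.png

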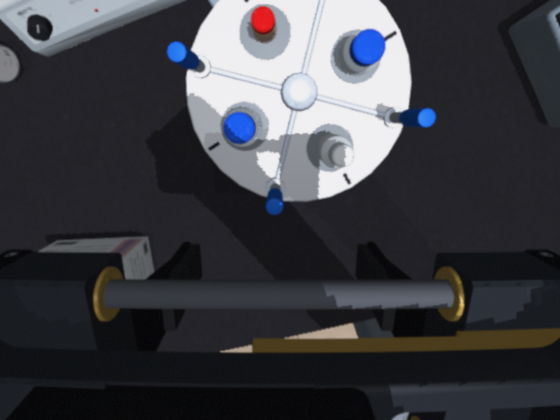

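The wrist view shows the post below the gripper, centred between the fingers at (274,202). I'll go down and grip.

servo_tool:
  plan:
    - [[0.1, 0.2, -2], 0, 0]
    - [[0.1, 0.2, -4.5], 0, 0]
    - [[0.1, 0.2, -7], 0, 0]
    - [[0.1, 0.2, -9.5], 0, 0]
    - [[0.1, 0.2, -11.5], 0, 0]
    - [[0.1, 0.2, -12.5], 0, 0]
    - [[0.1, 0.2, -13], 0, 0]
    - [[0.1, 0.2, -13], 0, 0.4]
    - [[0.1, 0.2, -13], 0, 0.8]
    - [[0.1, 0.2, -13], 0, 1]

```text
time_s: 4.2
position: [0.4664, 0.2123, 0.0936]
eef_rot: [[0.969, -0.247, 0.001], [-0.247, -0.969, 0.001], [0.001, -0.001, -1.0]]
wrist_force: [0.1, -0.9, -0.4]
width: 0.0704
finger_force: 0.0
```

servo_tool:
  plan:
    - [[0, 0, 0], 0, 1]
    - [[0, 0, 0], 0, 1]
    - [[0, 0, 0], 0, 1]
    - [[0, 0, 0], 0, 1]

```text
time_s: 4.6
position: [0.4657, 0.2119, 0.0927]
eef_rot: [[0.969, -0.247, -0.0], [-0.247, -0.969, 0.0], [-0.0, -0.0, -1.0]]
wrist_force: [-0.7, 0.7, -0.4]
width: 0.0394
finger_force: 0.0
```

Run:
```python
from h import *
ax=np.array([.558,.162]);s=bot.read_state();d=s['position'][:2]-ax
print(s['position'],s['wrist_force'],np.degrees(np.arctan2(d[1],d[0])),np.hypot(*d))
r=np.array([.4663,.2106])-ax
for n in range(4):
    print([[*(100*(np.array([[np.cos(a),-np.sin(a)],[np.sin(a),np.cos(a)]])-np.eye(2))@b).round(2)] for b in [np.array([[np.cos(t),-np.sin(t)],[np.sin(t),np.cos(t)]])@r for t in [np.radians(45*n)]] for a in np.radians(np.arange(1,11)*4.5)])
```

```text
[0.46570932 0.21185312 0.09266232] [-0.66559097  0.70441109 -0.39294512] 151.62319139774075 0.10489471828814409
[[np.float64(-0.35), np.float64(-0.73)], [np.float64(-0.65), np.float64(-1.49)], [np.float64(-0.88), np.float64(-2.27)], [np.float64(-1.05), np.float64(-3.07)], [np.float64(-1.16), np.float64(-3.88)], [np.float64(-1.21), np.float64(-4.69)], [np.float64(-1.19), np.float64(-5.51)], [np.float64(-1.11), np.float64(-6.32)], [np.float64(-0.96), np.float64(-7.12)], [np.float64(-0.75), np.float64(-7.91)]]
[[np.float64(0.27), np.float64(-0.77)], [np.float64(0.6), np.float64(-1.51)], [np.float64(0.99), np.float64(-2.23)], [np.float64(1.43), np.float64(-2.92)], [np.float64(1.92), np.float64(-3.56)], [np.float64(2.46), np.float64(-4.17)], [np.float64(3.05), np.float64(-4.73)], [np.float64(3.69), np.float64(-5.25)], [np.float64(4.36), np.float64(-5.71)], [np.float64(5.06), np.float64(-6.12)]]
[[np.float64(0.73), np.float64(-0.35)], [np.float64(1.49), np.float64(-0.65)], [np.float64(2.27), np.float64(-0.88)], [np.float64(3.07), np.float64(-1.05)], [np.float64(3.88), np.float64(-1.16)], [np.float64(4.69), np.float64(-1.21)], [np.float64(5.51), np.float64(-1.19)], [np.float64(6.32), np.float64(-1.11)], [np.float64(7.12), np.float64(-0.96)], [np.float64(7.91), np.float64(-0.75)]]
[[np.float64(0.77), np.float64(0.27)], [np.float64(1.51), np.float64(0.6)], [np.float64(2.23), np.float64(0.99)], [np.float64(2.92), np.float64(1.43)], [np.float64(3.56), np.float64(1.92)], [np.float64(4.17), np.float64(2.46)], [np.float64(4.73), np.float64(3.05)], [np.float64(5.25), np.float64(3.69)], [np.float64(5.71), np.float64(4.36)], [np.float64(6.12), np.float64(5.06)]]
```

servo_tool:
  plan:
    - [[0, 0, 0], 0, 1]
    - [[0, 0, 0], 0, 1]
    - [[0, 0, 0], 0, 1]
    - [[0, 0, 0], 0, 1]
    - [[0, 0, 0], 0, 1]

```text
time_s: 5.1
position: [0.4657, 0.2119, 0.0926]
eef_rot: [[0.969, -0.247, -0.0], [-0.247, -0.969, -0.0], [-0.0, 0.0, -1.0]]
wrist_force: [-0.0, 0.2, -0.2]
width: 0.015
finger_force: 30.1
```

servo_tool:
  plan:
    - [[-0.35, -0.73, 0], 4.5, 1]
    - [[-0.65, -1.49, 0], 9, 1]
    - [[-0.88, -2.27, 0], 13.5, 1]
    - [[-1.05, -3.07, 0], 18, 1]
    - [[-1.16, -3.88, 0], 22.5, 1]
    - [[-1.21, -4.69, 0], 27, 1]
    - [[-1.19, -5.51, 0], 31.5, 1]
    - [[-1.11, -6.32, 0], 36, 1]
    - [[-0.96, -7.12, 0], 40.5, 1]
    - [[-0.75, -7.91, 0], 45, 1]

```text
time_s: 6.1
position: [0.4579, 0.132, 0.0925]
eef_rot: [[0.859, 0.513, -0.001], [0.513, -0.859, -0.001], [-0.001, 0.0, -1.0]]
wrist_force: [-0.8, 0.5, 0.4]
width: 0.0152
finger_force: 30.1
```

servo_tool:
  plan:
    - [[0.27, -0.77, 0], 4.5, 1]
    - [[0.6, -1.51, 0], 9, 1]
    - [[0.99, -2.23, 0], 13.5, 1]
    - [[1.43, -2.92, 0], 18, 1]
    - [[1.92, -3.56, 0], 22.5, 1]
    - [[2.46, -4.17, 0], 27, 1]
    - [[3.05, -4.73, 0], 31.5, 1]
    - [[3.69, -5.25, 0], 36, 1]
    - [[4.36, -5.71, 0], 40.5, 1]
    - [[5.06, -6.12, 0], 45, 1]

```text
time_s: 7.1
position: [0.5087, 0.0694, 0.0926]
eef_rot: [[0.246, 0.969, -0.001], [0.969, -0.246, -0.002], [-0.002, -0.0, -1.0]]
wrist_force: [-0.2, -3.1, 2.4]
width: 0.0151
finger_force: 30.1
```

servo_tool:
  plan:
    - [[0.73, -0.35, 0], 4.5, 1]
    - [[1.49, -0.65, 0], 9, 1]
    - [[2.27, -0.88, 0], 13.5, 1]
    - [[3.07, -1.05, 0], 18, 1]
    - [[3.88, -1.16, 0], 22.5, 1]
    - [[4.69, -1.21, 0], 27, 1]
    - [[5.51, -1.19, 0], 31.5, 1]
    - [[6.32, -1.11, 0], 36, 1]
    - [[7.12, -0.96, 0], 40.5, 1]
    - [[7.91, -0.75, 0], 45, 1]

```text
time_s: 8.1
position: [0.5892, 0.0608, 0.0926]
eef_rot: [[-0.511, 0.86, 0.002], [0.86, 0.511, -0.004], [-0.004, -0.0, -1.0]]
wrist_force: [2.7, -5.1, 0.2]
width: 0.0153
finger_force: 30.1
```

servo_tool:
  plan:
    - [[0.77, 0.27, 0], 4.5, 1]
    - [[1.51, 0.6, 0], 9, 1]
    - [[2.23, 0.99, 0], 13.5, 1]
    - [[2.92, 1.43, 0], 18, 1]
    - [[3.56, 1.92, 0], 22.5, 1]
    - [[4.17, 2.46, 0], 27, 1]
    - [[4.73, 3.05, 0], 31.5, 1]
    - [[5.25, 3.69, 0], 36, 1]
    - [[5.71, 4.36, 0], 40.5, 1]
    - [[5.71, 4.36, 0], 40.5, 1]

```text
time_s: 9.1
position: [0.6488, 0.1055, 0.0927]
eef_rot: [[-0.947, 0.322, 0.007], [0.322, 0.947, -0.003], [-0.008, -0.001, -1.0]]
wrist_force: [7.4, -3.8, -3.7]
width: 0.0151
finger_force: 30.2
```

```bash
cat > ang.py <<'E'
from m import *
s=bot.read_state();print(s['time_s'],s['position'],s['wrist_force'],s['q'].round(0))
for n in('top','scene'):
    c=bot.capture(n);P=cloud(c)
    for k in('blue','red'):
        for ce,a,m in blobs(c,*C[k],(190,160,275,260)):
            q=np.nanmedian(P[m],0);d=q[:2]-[.5575,.161];print(n,k,ce,a,q.round(4),np.degrees(np.arctan2(d[1],d[0])).round(1),np.hypot(*d).round(3))
    np.save(n+'2.npy',c,allow_pickle=True)
E
python3 ang.py
```

```text
9.1 [0.64879937 0.10554571 0.09265952] [ 7.38627706 -3.845857   -3.73308807] [-25.  24.  17.  92.  -7.  65.  65.]
top blue [203.9 201.5] 25 [0.6147 0.2494 0.1118] 57.1 0.105
top blue [211.4 224.5] 53 [0.5416 0.2263 0.0824] 103.7 0.067
top blue [213.1 246. ] 17 [0.4686 0.2158 0.1099] 148.4 0.104
scene blue [212.8 183. ] 58 [0.6131 0.2457 0.0942] 56.7 0.101
scene blue [237. 182.] 7 [0.6968 0.2065 0.0436] 18.1 0.147
scene blue [256.2 191.6] 33 [0.6419 0.1038 0.0905] -34.2 0.102
scene blue [207.4 203. ] 70 [0.5388 0.2233 0.0814] 106.7 0.065
scene blue [249.  210.4] 77 [0.5697 0.0915 0.0807] -80.0 0.071
scene blue [196.7 215.8] 56 [0.4681 0.2146 0.0964] 149.0 0.104
scene blue [244.1 224.3] 61 [0.4996 0.0693 0.0998] -122.2 0.108
scene red [221.3 222.9] 24 [0.4912 0.144  0.0769] -165.6 0.068
```

The rotation so far is about 175.6°, so 7.5° remains.

servo_tool:
  plan:
    - [[0.2, 0.35, 0], 2.2, 1]
    - [[0.42, 0.75, 0], 4.7, 1]
    - [[0.58, 1.05, 0], 6.6, 1]
    - [[0.65, 1.19, 0], 7.5, 1]
    - [[0.65, 1.19, 0], 7.5, 1]
    - [[0.65, 1.19, 0], 7.5, 1]

```text
time_s: 9.8
position: [0.6551, 0.1169, 0.0927]
eef_rot: [[-0.98, 0.198, 0.007], [0.198, 0.98, -0.003], [-0.008, -0.001, -1.0]]
wrist_force: [8.9, -2.4, -5.0]
width: 0.015
finger_force: 30.1
```

```bash
python3 ang.py
```

```text
9.8 [0.65509    0.11686657 0.09270111] [ 8.88338479 -2.37566721 -5.03122293] [-25.  25.  16.  90.  -7.  65.  71.]
top blue [201.9 204.7] 25 [0.602  0.2554 0.1131] 64.8 0.104
top blue [212.1 226.8] 56 [0.5344 0.2245 0.0826] 110.0 0.068
top blue [216.5 248. ] 16 [0.462  0.2045 0.1127] 155.5 0.105
scene blue [209.1 184.5] 59 [0.6016 0.252  0.0956] 64.2 0.101
scene blue [237. 182.] 7 [0.6983 0.2074 0.0443] 18.2 0.148
scene blue [254.2 188.8] 39 [0.649  0.114  0.0936] -27.2 0.103
scene blue [206.8 205. ] 67 [0.5322 0.2215 0.0805] 112.7 0.066
scene blue [249.7 208.3] 75 [0.5787 0.0936 0.0805] -72.5 0.071
scene blue [198.8 218.3] 56 [0.461  0.2027 0.0969] 156.6 0.105
scene blue [247.9 222.5] 64 [0.5109 0.0629 0.0983] -115.4 0.109
scene red [223.9 223. ] 23 [0.4941 0.1375 0.0767] -159.7 0.068
```

It is aligned within about 0.1°. I'll ease the radial preload, open the fingers gently, and check.

servo_tool:
  plan:
    - [[0.09, -0.04, 0], 0, 1]
    - [[0.18, -0.08, 0], 0, 1]
    - [[0.18, -0.08, 0], 0, 1]
    - [[0.18, -0.08, 0], 0, 0.7]
    - [[0.18, -0.08, 0], 0, 0.7]
    - [[0.18, -0.08, 0], 0, 0.5]
    - [[0.18, -0.08, 0], 0, 0.5]
    - [[0.18, -0.08, 0], 0, 0.5]
    - [[0.18, -0.08, 0], 0, 0.5]

```text
time_s: 10.8
position: [0.6532, 0.1189, 0.0926]
eef_rot: [[-0.981, 0.196, -0.0], [0.196, 0.981, 0.0], [0.0, 0.0, -1.0]]
wrist_force: [0.3, -1.1, 0.1]
width: 0.0425
finger_force: 0.0
```

servo_tool:
  plan:
    - [[0, 0, 1], 0, 0.5]
    - [[0, 0, 3], 0, 0.5]
    - [[0, 0, 6], 0, 0.5]
    - [[0, 0, 9], 0, 0.7]
    - [[0, 0, 11], 0, 1]
    - [[0, 0, 12], 0, 1]

```text
time_s: 11.4
position: [0.6545, 0.1188, 0.2161]
eef_rot: [[-0.981, 0.196, 0.004], [0.196, 0.981, 0.001], [-0.004, 0.002, -1.0]]
wrist_force: [0.2, 0.2, -0.0]
width: 0.0266
finger_force: 0.0
```

servo_tool:
  plan:
    - [[-1, -2, 0], -2, 1]
    - [[-2, -4, 0], -5, 1]
    - [[-3, -6, 0], -8, 1]
    - [[-4, -8, 0], -11, 1]
    - [[-5, -10, 0], -14, 1]
    - [[-6, -12, 0], -17, 1]
    - [[-7, -14, 0], -20, 1]
    - [[-8, -16, 0], -23, 1]
    - [[-8.5, -17, 0], -25, 1]
    - [[-8.5, -17, 0], -25, 1]

```text
time_s: 12.4
position: [0.5677, -0.0536, 0.2129]
eef_rot: [[-0.803, 0.596, 0.001], [0.596, 0.803, -0.0], [-0.001, 0.0, -1.0]]
wrist_force: [-0.0, 0.1, 0.0]
width: 0.0003
finger_force: 0.0
```

```bash
sed -i 's/(190,160,275,260)/(190,160,345,260)/; s/,.red.)/,"red","green","yellow")/' ang.py; python3 ang.py; python3 -c "
from m import *
s=bot.read_state();R=s['eef_rot'];print(s['width'],np.degrees(np.arctan2(R[1,1],R[0,1])))
c=np.load('top2.npy',allow_pickle=True).item();cv2.imwrite('pics/z2.png',cv2.resize(c['pixels'][165:270,190:360,::-1],None,fx=4.5,fy=4.5,interpolation=cv2.INTER_CUBIC))"
```

```text
12.4 [ 0.56769775 -0.05359727  0.21292746] [-0.02152378  0.13069217  0.00587579] [-19.   9.  24.  96.  -4.  75.  59.]
top blue [245.1 189.8] 20 [0.6532 0.1154 0.1134] -25.5 0.106
top blue [201.7 204.8] 21 [0.6027 0.2556 0.1134] 64.4 0.105
top blue [250.7 213.5] 53 [0.5806 0.0965 0.0819] -70.3 0.069
top blue [212.  226.7] 52 [0.5348 0.2242 0.0823] 109.8 0.067
top blue [259.6 232.8] 14 [0.512  0.0653 0.1112] -115.4 0.106
top blue [216.6 247.9] 13 [0.462  0.2038 0.1135] 155.9 0.105
top red [238.2 239.6] 28 [0.4931 0.1381 0.0758] -160.4 0.068
top green [338.3 225.3] 26 [ 0.5442 -0.1936  0.0677] -92.1 0.355
top yellow [330.4 225.8] 64 [ 0.5269 -0.1557  0.1761] -95.5 0.318
scene blue [209.1 184.6] 58 [0.6016 0.2527 0.0951] 64.4 0.102
scene blue [236.5 182. ] 8 [0.6936 0.2062 0.0439] 18.4 0.143
scene blue [254.9 188. ] 63 [0.6505 0.1127 0.0978] -27.4 0.105
scene blue [206.8 205. ] 67 [0.5326 0.2189 0.0806] 113.3 0.063
scene blue [249.6 208.6] 70 [0.577  0.0939 0.0805] -73.8 0.07
scene blue [198.9 218.4] 53 [0.4612 0.2013 0.095 ] 157.3 0.104
scene blue [248.  222.6] 60 [0.5113 0.0626 0.0966] -115.1 0.109
scene blue [320. 221.] 3 [ 0.6955 -0.0979 -0.0033] -61.9 0.293
scene red [224.5 223.5] 23 [0.4929 0.1349 0.0751] -158.0 0.07
scene red [303.6 248.3] 26 [ 0.5152 -0.1169  0.0686] -98.6 0.281
scene green [332.4 250.6] 30 [ 0.5447 -0.1954  0.0676] -92.1 0.357
scene yellow [288.2 184.5] 4 [ 0.5221 -0.0605  0.2959] -99.1 0.224
scene yellow [319.7 230.5] 145 [ 0.5235 -0.1585  0.1607] -96.1 0.321
0.0004378578719840185 53.733914853829106
```

View pics/z2.png

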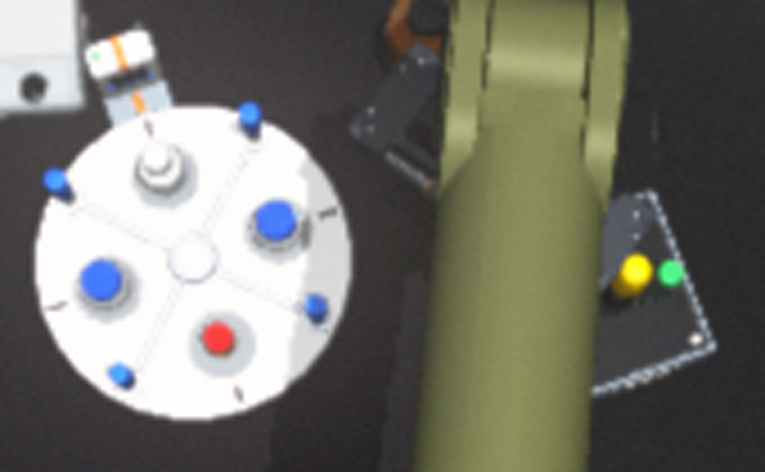

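The tick on the turntable lies on the orange line (crop (149,130) against (138,103)), and the white bottle at (158,163) stands in front of the reader. Its angle is about 19.9° against 20.2°. I've left the carousel alone. Next is the lever: approach from the red side with the fingers closed.

servo_tool:
  plan:
    - [[-0.7, -0.9, 0], -5, 1]
    - [[-1.7, -2, 0], -10, 1]
    - [[-2.7, -3.3, 0], -16, 1]
    - [[-3.7, -4.6, 0], -22, 1]
    - [[-4.6, -5.7, 0], -28, 1]
    - [[-5.1, -6.3, 0], -34, 1]
    - [[-5.1, -6.3, -2], -34, 1]
    - [[-5.1, -6.3, -4.5], -34, 1]
    - [[-5.1, -6.3, -6.3], -34, 1]
    - [[-5.1, -6.3, -6.8], -34, 1]

```text
time_s: 13.5
position: [0.5165, -0.1125, 0.1424]
eef_rot: [[-0.339, 0.941, -0.004], [0.941, 0.339, 0.0], [0.002, -0.003, -1.0]]
wrist_force: [-0.6, 0.2, -1.2]
width: 0.0004
finger_force: 0.0
```

servo_tool:
  plan:
    - [[0, 0, 0], 0, 1]
    - [[0, 0, 0], 0, 1]
    - [[0, 0, 0], 0, 1]

```text
time_s: 13.8
position: [0.5183, -0.1142, 0.1458]
eef_rot: [[-0.337, 0.941, 0.002], [0.941, 0.337, -0.0], [-0.001, 0.002, -1.0]]
wrist_force: [-0.2, -0.1, 0.3]
width: 0.0005
finger_force: 0.0
```

servo_tool:
  plan:
    - [[0.17, -0.47, 0], 0, 1]
    - [[0.34, -0.94, 0], 0, 1]
    - [[0.51, -1.41, 0], 0, 1]
    - [[0.65, -1.79, 0], 0, 1]
    - [[0.79, -2.16, 0], 0, 1]
    - [[0.92, -2.54, 0], 0, 1]
    - [[1.06, -2.91, 0], 0, 1]
    - [[1.16, -3.2, 0], 0, 1]
    - [[1.23, -3.38, 0], 0, 1]
    - [[1.23, -3.38, 0], 0, 1]

```text
time_s: 14.8
position: [0.5296, -0.148, 0.1445]
eef_rot: [[-0.337, 0.942, -0.0], [0.942, 0.337, 0.0], [0.0, -0.0, -1.0]]
wrist_force: [-2.0, 1.7, 1.6]
width: 0.0001
finger_force: 1.4
```

servo_tool:
  plan:
    - [[0.03, -0.09, 0], 0, 1]
    - [[0.07, -0.19, 0], 0, 1]
    - [[0.1, -0.28, 0], 0, 1]
    - [[0.1, -0.28, 0], 0, 1]

```text
time_s: 15.2
position: [0.5306, -0.1507, 0.1444]
eef_rot: [[-0.337, 0.942, -0.0], [0.942, 0.337, 0.0], [0.0, -0.0, -1.0]]
wrist_force: [-0.8, 2.4, 1.9]
width: 0.0002
finger_force: 1.5
```

servo_tool:
  plan:
    - [[0.03, -0.09, 0], 0, 1]
    - [[0.07, -0.19, 0], 0, 1]
    - [[0.1, -0.28, 0], 0, 1]
    - [[0.1, -0.28, 0], 0, 1]

```text
time_s: 15.6
position: [0.5315, -0.1535, 0.1443]
eef_rot: [[-0.337, 0.942, -0.0], [0.942, 0.337, 0.0], [0.0, -0.0, -1.0]]
wrist_force: [-1.6, 3.2, -1.2]
width: 0.0003
finger_force: 1.6
```

servo_tool:
  plan:
    - [[0.03, -0.09, 0], 0, 1]
    - [[0.07, -0.19, 0], 0, 1]
    - [[0.1, -0.28, 0], 0, 1]
    - [[0.1, -0.28, 0], 0, 1]

```text
time_s: 16.0
position: [0.5324, -0.1565, 0.1444]
eef_rot: [[-0.337, 0.942, -0.0], [0.942, 0.337, 0.0], [0.0, -0.0, -1.0]]
wrist_force: [-2.9, 4.4, -1.2]
width: 0.0004
finger_force: 1.9
```

servo_tool:
  plan:
    - [[0.03, -0.09, 0], 0, 1]
    - [[0.07, -0.19, 0], 0, 1]
    - [[0.07, -0.19, 0], 0, 1]

```text
time_s: 16.3
position: [0.5329, -0.1576, 0.1443]
eef_rot: [[-0.337, 0.941, -0.001], [0.941, 0.337, 0.001], [0.002, -0.001, -1.0]]
wrist_force: [-2.5, 5.9, -0.7]
width: 0.0005
finger_force: 2.7
```

servo_tool:
  plan:
    - [[0.03, -0.09, 0], 0, 1]
    - [[0.07, -0.19, 0], 0, 1]
    - [[0.07, -0.19, 0], 0, 1]

```text
time_s: 16.6
position: [0.5331, -0.1582, 0.1441]
eef_rot: [[-0.338, 0.941, -0.003], [0.941, 0.338, 0.003], [0.004, -0.001, -1.0]]
wrist_force: [-3.2, 7.8, -0.5]
width: 0.0002
finger_force: 4.0
```

servo_tool:
  plan:
    - [[0.03, -0.09, 0], 0, 1]
    - [[0.07, -0.19, 0], 0, 1]
    - [[0.07, -0.19, 0], 0, 1]

```text
time_s: 16.9
position: [0.5334, -0.1588, 0.144]
eef_rot: [[-0.338, 0.941, -0.004], [0.941, 0.338, 0.005], [0.006, -0.002, -1.0]]
wrist_force: [-5.6, 9.0, 0.6]
width: 0.0003
finger_force: 5.3
```

The lever has met its stop: position stalls while force climbs to about 10 N, roughly 5 to 6 N above the spring. I'll hold there for a second.

servo_tool:
  plan:
    - [[0, 0, 0], 0, 1]
    - [[0, 0, 0], 0, 1]
    - [[0, 0, 0], 0, 1]
    - [[0, 0, 0], 0, 1]
    - [[0, 0, 0], 0, 1]

```text
time_s: 17.4
position: [0.5333, -0.1589, 0.144]
eef_rot: [[-0.338, 0.941, -0.004], [0.941, 0.338, 0.005], [0.006, -0.002, -1.0]]
wrist_force: [-5.4, 10.2, 0.5]
width: 0.001
finger_force: 5.2
```

servo_tool:
  plan:
    - [[0, 0, 0], 0, 1]
    - [[0, 0, 0], 0, 1]
    - [[0, 0, 0], 0, 1]
    - [[0, 0, 0], 0, 1]
    - [[0, 0, 0], 0, 1]
    - [[0, 0, 0], 0, 1]

```text
time_s: 18.0
position: [0.5334, -0.159, 0.144]
eef_rot: [[-0.338, 0.941, -0.004], [0.941, 0.338, 0.005], [0.006, -0.002, -1.0]]
wrist_force: [-4.3, 10.0, 0.5]
width: 0.0004
finger_force: 5.0
```

Run:
```python
from m import *
s=bot.read_state();print(s['time_s'],s['wrist_force'],s['wrist_force'][:2]@[-.342,.94])
P=None
for n in('top','scene'):
    c=bot.capture(n);P=cloud(c)
    for ce,a,m in blobs(c,*C['yellow'],(300,200,350,260)): print(n,ce,a,np.nanmedian(P[m],0).round(4))
```

```text
18.0 [-4.34859149  9.95023039  0.50373712] 10.840434853457396
scene [310.2 219.8] 4 [ 0.4925 -0.1398  0.2268]
scene [335.2 220.8] 5 [ 0.5162 -0.2017  0.2287]
```

The lever was seated and held for about 1.1 s. Now I'll back off gently.

servo_tool:
  plan:
    - [[-0.1, 0.28, 0], 0, 1]
    - [[-0.21, 0.57, 0], 0, 1]
    - [[-0.32, 0.87, 0], 0, 1]
    - [[-0.43, 1.18, 0], 0, 1]
    - [[-0.54, 1.48, 0], 0, 1]
    - [[-0.65, 1.79, 0], 0, 1]
    - [[-0.76, 2.09, 0], 0, 1]
    - [[-0.87, 2.39, 0], 0, 1]
    - [[-0.98, 2.69, 0], 0, 1]
    - [[-1.06, 2.9, 0], 0, 1]

```text
time_s: 19.1
position: [0.5244, -0.1332, 0.1446]
eef_rot: [[-0.337, 0.942, 0.001], [0.942, 0.337, -0.001], [-0.001, 0.001, -1.0]]
wrist_force: [0.4, 0.2, 0.3]
width: 0.0001
finger_force: 0.0
```

servo_tool:
  plan:
    - [[-0.1, 0.28, 0], 0, 1]
    - [[-0.22, 0.61, 0], 0, 1]
    - [[-0.4, 1.1, 0], 0, 1]
    - [[-0.6, 1.65, 0], 0, 1]
    - [[-0.75, 2.1, 0], 0, 1]
    - [[-0.9, 2.5, 1], 0, 1]
    - [[-0.9, 2.5, 3], 0, 1]
    - [[-0.9, 2.5, 6], 0, 1]
    - [[-0.9, 2.5, 9], 0, 1]
    - [[-0.9, 2.5, 10], 0, 1]

```text
time_s: 20.1
position: [0.5167, -0.1084, 0.2486]
eef_rot: [[-0.337, 0.942, 0.006], [0.942, 0.337, -0.0], [-0.002, 0.006, -1.0]]
wrist_force: [0.5, 0.5, -0.9]
width: 0.0004
finger_force: 0.0
```

servo_tool:
  plan:
    - [[-1, 1, 0], 0, 1]
    - [[-2, 2, 0], 0, 1]
    - [[-3, 3, 0], 0, 1]
    - [[-4, 4, 0], 0, 1]
    - [[-5, 5, 0], 0, 1]
    - [[-6, 6, 0], 0, 1]
    - [[-6, 6, 0], 0, 1]
    - [[-6, 6, 0], 0, 1]

```text
time_s: 20.9
position: [0.4552, -0.0481, 0.2448]
eef_rot: [[-0.337, 0.941, 0.001], [0.941, 0.337, -0.0], [-0.0, 0.001, -1.0]]
wrist_force: [-0.9, 0.6, -0.4]
width: 0.0
finger_force: 0.0
```

```bash
python3 ang.py; python3 -c "
from m import *
c=np.load('scene2.npy',allow_pickle=True).item();save(c,'end')"
```

```text
20.9 [ 0.45517744 -0.04810985  0.24477111] [-0.86734644  0.60887856 -0.40769138] [-22.  -7.  23. 108.   3.  79.  20.]
top blue [245.2 189.9] 19 [0.6537 0.1158 0.1104] -25.2 0.106
top blue [201.7 204.8] 21 [0.6026 0.2552 0.111 ] 64.4 0.104
top blue [250.7 213.6] 51 [0.5796 0.0964 0.0826] -71.1 0.068
top blue [212.  226.7] 52 [0.5353 0.2245 0.0821] 109.3 0.067
top blue [259.8 232.7] 12 [0.5121 0.0653 0.1092] -115.4 0.106
top blue [216.5 247.8] 11 [0.4622 0.2056 0.1108] 154.9 0.105
top red [238.1 239.7] 27 [0.4929 0.1381 0.0767] -160.5 0.069
top green [338.3 225.3] 26 [ 0.5447 -0.1937  0.0695] -92.1 0.355
top yellow [331.7 225.2] 41 [ 0.5284 -0.1591  0.1752] -95.2 0.321
scene blue [209.1 184.6] 58 [0.6008 0.2513 0.0949] 64.4 0.1
scene blue [236.5 182. ] 8 [0.6968 0.2104 0.0423] 19.5 0.148
scene blue [254.9 188. ] 63 [0.6508 0.1123 0.0963] -27.6 0.105
scene blue [206.8 205. ] 67 [0.5332 0.2198 0.0806] 112.4 0.064
scene blue [249.5 208.6] 68 [0.5759 0.093  0.0806] -74.8 0.07
scene blue [198.9 218.4] 53 [0.461  0.2025 0.0991] 156.7 0.105
scene blue [248.  222.6] 59 [0.5105 0.0621 0.0978] -115.4 0.109
scene red [224.4 223.3] 27 [0.4931 0.1361 0.0757] -158.8 0.069
scene red [303.5 248.3] 27 [ 0.5141 -0.1167  0.0689] -98.9 0.281
scene green [332.4 250.6] 30 [ 0.5447 -0.195   0.0686] -92.1 0.356
scene yellow [258.3 198.3] 3 [ 0.4124 -0.0297  0.3319] -127.3 0.24
scene yellow [285.8 201.2] 5 [ 0.4363 -0.0938  0.3292] -115.4 0.282
scene yellow [319.8 230.4] 144 [ 0.5235 -0.1581  0.1603] -96.1 0.321
```

View pics/end.png

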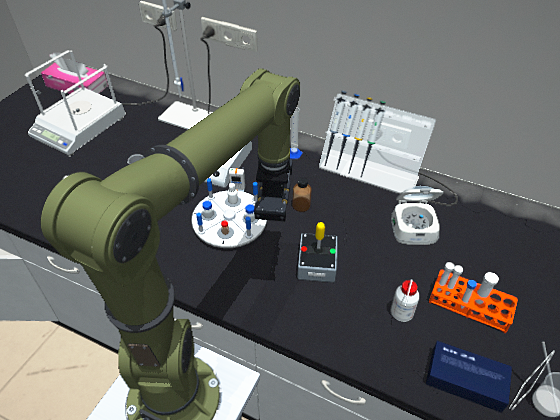

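The final view shows the lever upright at (320,231), exactly where it started. The white bottle is at the reader (233,190), and the amber (302,196) and wash (405,300) bottles haven't moved. The arm is touching nothing.

```bash
python3 -c "
from bench import bot
print(bot.job_done())"
```

```text
the job is handed in; nothing more can be done
None
```

I handed the job in at about 21 s: the white bottle is in front of the reader, within about 0.5° of the index line, and the lever was held firmly against its green-side stop for about 1.1 s, then let spring back upright.

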